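# Square a display base in the plaque jig

## Task

The round wooden display base on the jig must be held square for its name plaque: with a fingertip, turn the base on its spindle until its one flat edge faces the jig's alignment bar. Then lift the release bar and, keeping it up, slide the carriage up to the base until the alignment bar lies against the flat, and let go so that the release bar drops fully into the notch there. Leave the little models and the paint jar round the jig standing where they are.

Things in the scene. Friction and masses are not known exactly. Their poses are not given: they have to be found in the camera images.
- jig: Dark steel plate fixed to the bench, 270 (x) x 120 (y) x 10 mm, reaching from x = -125 to +145 mm. Origin on the bench, z up. The base's spindle stands at x = -55, y = 0 mm. The carriage slides along the jig's x axis, towards -x (towards the base) as it closes, on rails that start at x = +3 mm; a rack with five notches 12 mm apart lies between the rails.
- display_base: Wooden disc, 100 mm diameter, 14 mm thick, with one flat cut 32 mm from its centre (about 77 mm long). Captive on the spindle: it turns only about the vertical, either way, no limit, and stays where left (friction 0.04 N m). Origin: centre of its underside, 13 mm above the bench; top at 27 mm. Its x axis points to the middle of the flat; squared when that points along the jig's +x.
- flat_middle (a point): Middle of the flat's upper edge, 27 mm above the bench.
- pin_left (a point): Top centre of an upright steel pin, 8 mm diameter, 24 mm tall, fixed on the display base at its own y = +32 mm; top 51 mm above the bench. A fingertip can push it sideways to turn the base (about 1.3 N).
- pin_right (a point): The same kind of pin at the display base's own y = -32 mm; top 51 mm above the bench.
- carriage (a joint): Carriage slide, m, growing as it closes on the base; limits -0.002 to 0.054, 0.6 N of friction. Notches at 0, 0.012, 0.024, 0.036, 0.048. At 0.048 the bar lies against a squared flat (0.5 mm free); an unsquared base stops it near 0.030. The bar itself turns out a last few degrees. Starts caught in the first notch, wide open; locked while the release bar is down.
- bar_face (a point): Top middle of the alignment bar's working face (towards the base), 30 mm above the bench. The bar is aluminium, 80 mm long across the jig, 10 mm thick, from 13 to 30 mm above the bench, at the carriage's front; the rest of the carriage is 80 mm across, reaches 70 mm back from this face and is at most 25 mm high.
- release_bar (a joint): Lift of the release bar on the carriage, m: 0 fully down (tooth in a notch), limit 0.017. Above 0.011 the tooth clears the rack and the carriage slides freely. Spring and weight press it down with 4 to 5.5 N. Let go, its tapered tooth slides off the pointed ridges into the nearest notch (dead centre on a crest it may balance).
- release_grip (a point): Middle of the release bar's round steel grip rod: 11 mm diameter, 64 mm long across the jig (along jig y), 56 mm above the bench when down, 40 mm behind the alignment bar's face (towards jig +x). Two posts hold it 26.5 mm either side (48 mm of rod free between them); below the rod it is free down to 30 mm. It rises straight up and travels with the carriage.
- model_house: Small loose model house, 58 x 68 mm at its black roof, 54 mm tall, standing beside the jig's +y side. Leave it. Origin at the centre of its underside.
- model_tower: Small loose three-storey model tower, 44 x 44 mm, 71 mm tall, standing beside the jig's -y side. Leave it. Origin at the centre of its underside.
- paint_jar: Small loose jar, 40 mm diameter, 50 mm tall, standing beyond the base's end of the jig. Leave it. Origin at the centre of its underside.

How it is judged:
By the outcome, as a careful person would: the job done as asked, in the order asked, and still so for the second after the job is handed in, with the robot touching nothing.
It also fails if it takes over 61 s, if anything falls off the work surface, if the arm or the gripper's body presses on something with over 40 N, if the wrist force passes 120 N, or if a joint passes its speed limit or range.

## Robot

A 7-joint arm with a two-finger parallel gripper is mounted at the origin on the work surface. World frame = base frame: x ahead of the robot, y to its left, z up, the work surface at z = 0. Lengths are in m, angles in rad, forces in N, time in s.
With the tool pointing down it reaches from about 0.35 to 0.9 m from the base axis. Payload 8.1 kg.
Tool frame: the origin (TCP) lies on the centre line of the jaws, within the pads' length; the fingertips stand 17 mm ahead of it and the grasp point (between the pads) lies 2 mm behind it; z points along the fingers, y is the direction in which the jaws open and shut (so a half turn about z gives the same grasp; the last joint's range is limited). The gripper opens to 92 mm and grips with 3 to 60 N. Pads are 19 mm wide; open, the fingers measure 130 mm over their backs; the gripper's body (75 mm by 190 mm) begins 47 mm behind the grasp point.
Start: joints at [1.181, 0.434, 0.025, 1.573, -0.012, 1.134, -0.075], TCP at [0.177, -0.599, 0.22] pointing down, gripper open.
Joint ranges: [-2.62, 2.62], [-0.44, 2.09], [-1.27, 1.32], [0.08, 2.57], [-1.32, 4.46], [0.12, 2], [-2.74, 2.74]. Speed limits (rad/s): [2.22, 2.22, 3.01, 3.01, 3.14, 3.14, 3.14].

## Interface

Orientations are given as a rotation vector (axis times angle).
In Python, from cell import arm, imaging, job gives the robot as it stands.
- The arm moves only by the tool jog_arm, never from a script. Its argument "moves" is a list of rows, each an object with "fingers": the closure, from -1 (fully open) to 1 (shut); "xyz": the shift along the tool's x, y, z in cm, a list of three; "angular": the turn, a rotation vector about the tool's x, y, z in rad, a list of three. In form: [{"fingers": fingers, "xyz": [dx, dy, dz], "angular": [ax, ay, az]}, ...]. A call has 1 to 12 rows; each row is the pose to reach, as a shift and turn from the pose commanded when the call began, along the tool's axes at that moment; what a row does not reach only later rows make up. A row lasts 1/8 s, in which the tool goes at most 62.5 mm and 10.7 degrees, less where a joint would pass 70% of its speed; a pose out of reach is approached as far as the arm can. A call with a gripper value outside its range is refused whole. The fingers move at their own pace and stop on an object; "grip_force" is the grip in N (left out, the last holds). Time passes only in rows, so rows that repeat a pose let the fingers close. It gives the time, the measured TCP pose, the force and the opening at its end, in the units of the state.
- arm.observe(): the state, without advancing time (a new reading comes with each control period).
- imaging.get_image(name): name is "scene" or "top" or "wrist"; returns the picture (384x512x3 uint8, red, green, blue); there is no depth.
- imaging.camera_params(name): a dict with "fx", "fy", "cx", "cy" (pixels), "rvec" (rotation vector, rad) and "tvec" (3), from world to camera coordinates, as OpenCV has them; the wrist camera has in their place "hand_eye" (4x4, takes a point from camera to tool coordinates, whose origin is the TCP and whose axes are the flange's). Camera axes: x right, y down, z forward; pixel columns grow to the right and rows downward; lengths in m; the calibration is good to about 2 mm. A picture is of the moment at which its call begins: read the wrist's pose just before it. camera_params takes no time and is no camera call.
- job.sign_off(): hands the job in, once; it reports no verdict.
The state is a dict: "clock": time; "joints": joint angles; "dq": joint speeds; "joint_efforts": joint torques, N m; "position": TCP position; "ee_rot": TCP orientation; "force": force on the tool from outside, world axes, zero at the start; "ft_torque": the same for the moment, N m; "width": opening from 0.0 (shut) to 1.0 (fully open).
Only numpy, scipy, OpenCV 4.12 (cv2) and the standard library are available. Lean on these libraries where they do the work, as an engineer would, in place of code of your own. Each camera call takes 0.05 s, during which the arm holds its last target. There are 200 camera calls.

## Working session

There is one attempt and no reset: what is moved stays moved. The work goes in short steps, Python scripts to look and compute and a tool call to move; the robot and the scene stay as the last step left them, time stands still between calls to the robot, and variables do not carry over. Pictures are saved under pics/ and viewed, about 8 in all and at most 12, crops included, and the job is handed in when it is done.

Besides the shell and the picture viewer there is one more tool, called after "Emit:" as name(argument=value, ...), one argument or row to a line, values as JSON. jog_arm: Moves the arm, as the interface text tells. Its arguments: {"type":"object","properties":{"moves":{"type":"array"},"grip_force":{"type":"number"}},"required":["moves"]}

```bash
mkdir -p pics; ls; python3 - <<'E'
from cell import arm, imaging
import cv2
for n in ("scene","top"):
    cv2.imwrite(f"pics/{n}0.png",cv2.cvtColor(imaging.get_image(n),cv2.COLOR_RGB2BGR)); print(n,imaging.camera_params(n))
print(imaging.camera_params("wrist"))
print(arm.observe())
E
```

```text
pics
scene {'fx': 432.65851414446644, 'fy': 432.65851414446644, 'cx': 252.4987300701809, 'cy': 190.80306515434876, 'rvec': array([ 2.31507551,  0.8918731 , -0.34647465]), 'tvec': array([-0.44857397, -0.27485805,  1.03840409])}
top {'fx': 348.6305862584213, 'fy': 348.6305862584213, 'cx': 254.89565120367863, 'cy': 193.98651972597838, 'rvec': array([ 2.19702366, -2.13617155,  0.1573269 ]), 'tvec': array([0.01151869, 0.59056034, 0.69882973])}
{'fx': 290.6802179687999, 'fy': 290.6802179687999, 'cx': 259.13133737492876, 'cy': 194.63553508818367, 'hand_eye': array([[-1.30940215e-03, -9.50979149e-01, -3.09252232e-01,
         8.43456465e-02],
       [ 9.99998998e-01, -1.41177888e-03,  1.07263368e-04,
         5.97068410e-04],
       [-5.38600995e-04, -3.09251782e-01,  9.50980045e-01,
        -1.65372184e-01],
       [ 0.00000000e+00,  0.00000000e+00,  0.00000000e+00,
         1.00000000e+00]])}
{'clock': 0.1, 'joints': array([ 1.18141219,  0.43514458,  0.02496163,  1.57397737, -0.01160139,
        1.13401867, -0.07508767]), 'dq': array([-5.35328699e-04, -1.04757102e-03,  7.06516542e-05, -3.09461046e-03,
        7.46167241e-04, -9.08422708e-05, -6.32419244e-04]), 'joint_efforts': array([ 2.12538478e-03, -6.69130111e+01,  9.87467095e-01, -3.15146756e+01,
       -6.06369786e-02,  3.74730339e-02,  1.08068311e-04]), 'position': array([ 0.17661893, -0.59904469,  0.21913986]), 'ee_rot': array([-3.10800868e+00, -4.48669796e-01,  5.02163298e-04]), 'force': array([0.21538037, 0.46072052, 0.14323879]), 'ft_torque': array([ 0.0148357 , -0.02100627,  0.04821815]), 'width': 0.9972767581526067}
```

View pics/top0.png

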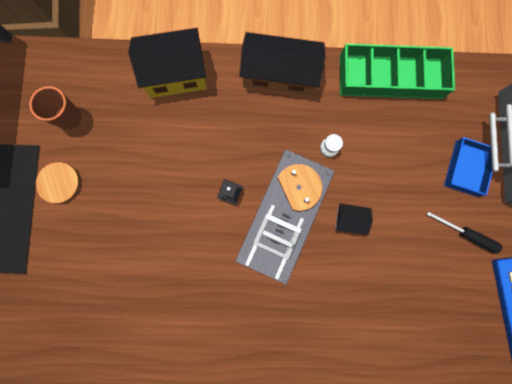

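View pics/scene0.png

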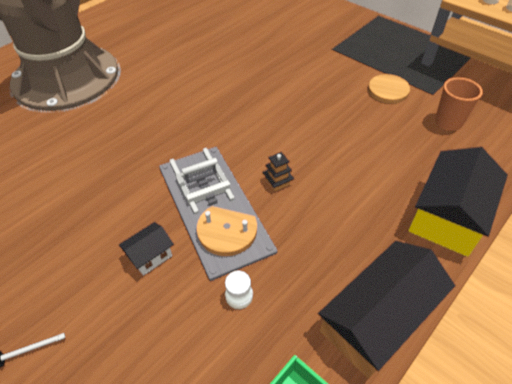

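The top view shows the jig around (285,215) px, with the base at (300,187), its pins at about (294,173) and (307,200), and the carriage towards the lower left. Next I'll zoom in and measure.

```bash
cat > h.py <<'E'
import numpy as np, cv2
from scipy.spatial.transform import Rotation as R
from cell import arm, imaging
def cam(n):
    p=imaging.camera_params(n); K=np.array([[p['fx'],0,p['cx']],[0,p['fy'],p['cy']],[0,0,1]])
    if n=="wrist":
        s=arm.observe(); T=np.eye(4); T[:3,:3]=R.from_rotvec(s['ee_rot']).as_matrix(); T[:3,3]=s['position']
        W=np.linalg.inv(T@p['hand_eye']); return K,W[:3,:3],W[:3,3]
    return K,R.from_rotvec(p['rvec']).as_matrix(),np.array(p['tvec'])
def ray(c,uv,z):
    K,Rm,t=c; o=-Rm.T@t; d=Rm.T@np.linalg.inv(K)@[*uv,1]
    return o+d*(z-o[2])/d[2]
def px(c,P):
    K,Rm,t=c; q=K@(Rm@np.asarray(P)+t); return q[:2]/q[2]
E
python3 - <<'E'
from h import *
c=cam("top"); im=cv2.imread("pics/top0.png")
hsv=cv2.cvtColor(im,cv2.COLOR_BGR2HSV)
crop=cv2.resize(im[140:290,210:390],None,fx=4,fy=4,interpolation=cv2.INTER_CUBIC)
cv2.imwrite("pics/topcrop.png",crop)
for n,uv,z in [("pinA",(294,173),.051),("pinB",(307,200),.051),("tower",(230,187),.07),("house",(354,219),.05),("jar",(333,142),.05)]: print(n,ray(c,uv,z).round(3))
for uv in [(287,152),(334,171),(287,283),(237,263)]: print("jig",ray(c,uv,.01).round(4))
E
```

```text
pinA [ 0.635 -0.052  0.051]
pinB [ 0.579 -0.08   0.051]
tower [0.599 0.079 0.07 ]
house [ 0.542 -0.178  0.05 ]
jar [ 0.704 -0.134  0.05 ]
jig [ 0.6895 -0.0413  0.01  ]
jig [ 0.6498 -0.1463  0.01  ]
jig [ 0.405  -0.0456  0.01  ]
jig [0.4441 0.0618 0.01  ]
```

View pics/topcrop.png

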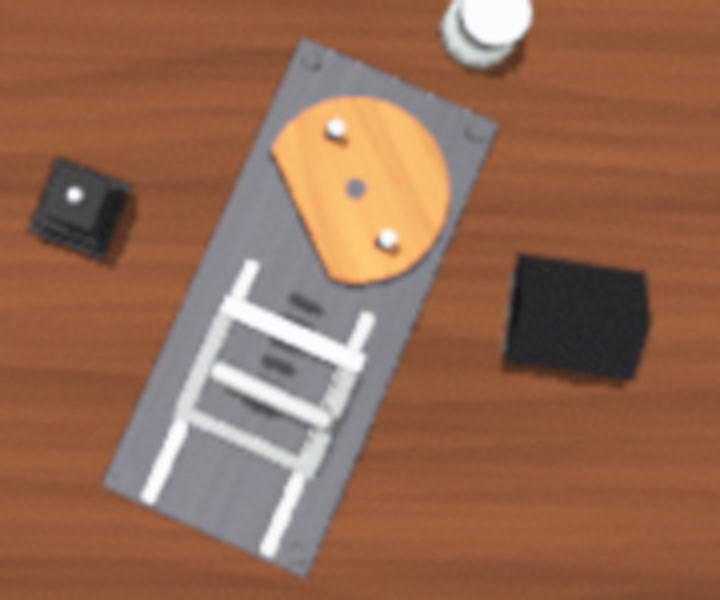

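The zoomed view shows the pin tops at crop (336,127) and (388,238), the flat from (272,150) to (328,278), the rod from (215,371) to (330,420), and the jig corners. The flat needs to turn roughly 40° to face the bar.

```bash
python3 - <<'E'
from h import *
c=cam("top"); f=lambda u,v,z: ray(c,(u/4+210-.375,v/4+140-.375),z)
im=cv2.imread("pics/top0.png"); 
C=[f(302,40,.01),f(498,125,.01),f(307,577,.01),f(104,485,.01)]
ctr=np.mean(C,0); ex=(C[2]+C[3]-C[0]-C[1]); ex/=np.linalg.norm(ex); ey=np.array([-ex[1],ex[0],0])
print("len",np.linalg.norm(C[0]-C[3]),np.linalg.norm(C[0]-C[1]))
O=ctr-ex*.010; O[2]=0; print("jig O",O,"yaw",np.degrees(np.arctan2(ex[1],ex[0])))
J=lambda P:(round((P-O)@ex*1000,1),round((P-O)@ey*1000,1))
for n,u,v,z in [("pinA",336,126,.051),("pinB",388,238,.051),("spin",355,188,.027),("flat1",272,150,.027),("flat2",328,278,.027),("rod1",216,371,.06),("rod2",330,418,.06),("bar1",225,300,.03),("bar2",362,362,.03),("tower",75,192,.071),("house",(510+645)/2,320,.05),("jar",497,15,.05)]:
    P=f(u,v,z); print(n,P.round(4),J(P))
a=f(336,126,.051)-f(388,238,.051); print("pin dist",np.linalg.norm(a))
s=f(355,188,.027); m=(f(272,150,.027)+f(328,278,.027))/2-s; print("flat dist",np.linalg.norm(m),"angle jig",np.degrees(np.arctan2(m@ey,m@ex)), "via pins",np.degrees(np.arctan2(a@ey,a@ex)))
E
```

```text
len 0.26657143798711114 0.11829091483598489
jig O [ 0.55834875 -0.04458777  0.        ] yaw 157.5250296521841
pinA [ 0.6387 -0.0513  0.051 ] (np.float64(-76.8), np.float64(-24.6))
pinB [ 0.5806 -0.079   0.051 ] (np.float64(-33.7), np.float64(23.3))
spin [ 0.6099 -0.0651  0.027 ] (np.float64(-55.4), np.float64(-0.8))
flat1 [ 0.6292 -0.02    0.027 ] (np.float64(-56.1), np.float64(-49.8))
flat2 [ 0.561  -0.0512  0.027 ] (np.float64(-5.0), np.float64(5.1))
rod1 [0.5097 0.0089 0.06  ] (np.float64(65.4), np.float64(-30.8))
rod2 [ 0.4877 -0.049   0.06  ] (np.float64(63.6), np.float64(31.1))
bar1 [0.5476 0.0036 0.03  ] (np.float64(28.4), np.float64(-40.4))
bar2 [ 0.5169 -0.0694  0.03  ] (np.float64(28.8), np.float64(38.7))
tower [0.597  0.0824 0.071 ] (np.float64(12.8), np.float64(-132.1))
house [ 0.541  -0.1777  0.05  ] (np.float64(-34.9), np.float64(129.6))
jar [ 0.7013 -0.1361  0.05  ] (np.float64(-167.1), np.float64(29.9))
pin dist 0.06436069098283052
flat dist 0.032946980156506794 angle jig -40.886604883224294 via pins -131.9924161815271
```

```bash
cat >> h.py <<'E'
O=np.array([.5583,-.0446,0]); YAW=np.radians(157.5)
def setjig(o,yaw):
    global O,YAW; O=np.array([o[0],o[1],0]); YAW=yaw
def w(x,y,z): # jig mm -> world
    c,s=np.cos(YAW),np.sin(YAW); return O+np.array([c*x-s*y,s*x+c*y,z])/1000
def toj(P):
    c,s=np.cos(YAW),np.sin(YAW); d=(np.asarray(P)-O)*1000; return np.array([c*d[0]+s*d[1],-s*d[0]+c*d[1],d[2]])
def Rt():
    c,s=np.cos(YAW),np.sin(YAW); return np.array([[s,-c,0],[-c,-s,0],[0,0,-1.]])
def delta(x,y,z):
    s=arm.observe(); R0=R.from_rotvec(s['ee_rot'])
    print("t",s['clock'],"jig pos",toj(s['position']).round(2),"F",s['force'].round(1),"w",round(s['width']*92,1))
    print("xyz cm",(R0.inv().apply(w(x,y,z)-s['position'])*100).round(3),"ang",(R0.inv()*R.from_matrix(Rt())).as_rotvec().round(4))
E
python3 -c "
from h import *
delta(0,-30,220)"
```

```text
t 0.1 jig pos [140.45 658.3  219.14] F [0.2 0.5 0.1] w 91.7
xyz cm [ 5.4176e+01 -4.4720e+01 -3.0000e-02] ang [-1.400e-03 -5.000e-04 -8.914e-01]
```

Emit:
jog_arm(
  moves=[
    {"fingers":-0.2,"xyz":[4.5,-3.7,0],"angular":[0,0,-0.07]},
    {"fingers":0.2,"xyz":[9,-7.4,0],"angular":[0,0,-0.15]},
    {"fingers":0.2,"xyz":[13.5,-11.2,0],"angular":[0,0,-0.22]},
    {"fingers":0.2,"xyz":[18,-14.9,0],"angular":[0,0,-0.3]},
    {"fingers":0.2,"xyz":[22.5,-18.6,0],"angular":[0,0,-0.37]},
    {"fingers":0.2,"xyz":[27,-22.4,0],"angular":[0,0,-0.45]},
    {"fingers":0.2,"xyz":[31.5,-26.1,0],"angular":[0,0,-0.52]},
    {"fingers":0.2,"xyz":[36,-29.8,0],"angular":[0,0,-0.6]},
    {"fingers":0.2,"xyz":[40.5,-33.5,0],"angular":[0,0,-0.67]},
    {"fingers":0.2,"xyz":[45,-37.2,0],"angular":[0,0,-0.74]},
    {"fingers":0.2,"xyz":[49.5,-41,0],"angular":[0,0,-0.82]},
    {"fingers":0.2,"xyz":[54.2,-44.7,0],"angular":[0,0,-0.891]},
  ],
)

```text
clock: 1.6
position: [0.5708, -0.016, 0.2196]
ee_rot: [2.611, 1.747, -0.001]
force: [1.4, -0.5, -0.2]
width: 0.402
```

Emit:
jog_arm(
  moves=[
    {"fingers":0.2,"xyz":[0,0,0],"angular":[0,0,0]},
    {"fingers":0.2,"xyz":[0,0,0],"angular":[0,0,0]},
  ],
)

```text
clock: 1.85
position: [0.5698, -0.0178, 0.2192]
ee_rot: [-2.612, -1.745, 0.002]
force: [-0.5, -0.2, 0.1]
width: 0.398
```

```bash
python3 - <<'E'
from h import *
delta(0,-30,220)
im=imaging.get_image("wrist"); im=cv2.cvtColor(im,cv2.COLOR_RGB2BGR); cv2.imwrite("pics/w1.png",im)
c=cam("wrist")
np.savez("w1.npz",K=c[0],R=c[1],t=c[2])
cv2.imwrite("pics/w1b.png",cv2.resize(im,(800,600),interpolation=cv2.INTER_CUBIC))
print([ (n,px(c,w(*p)).round(0)) for n,p in dict(spin=(-55,0,27),c1=(-125,-60,10),c2=(145,60,10),rod=(64,0,60)).items()])
E
```

```text
t 1.85 jig pos [ -0.38 -29.14 219.21] F [-0.5 -0.2  0.1] w 36.6
xyz cm [ 0.086 -0.038 -0.079] ang [-0.0011  0.001  -0.0005]
[('spin', array([301., 191.])), ('c1', array([356., 142.])), ('c2', array([156., 228.])), ('rod', array([204., 200.]))]
```

View pics/w1b.png

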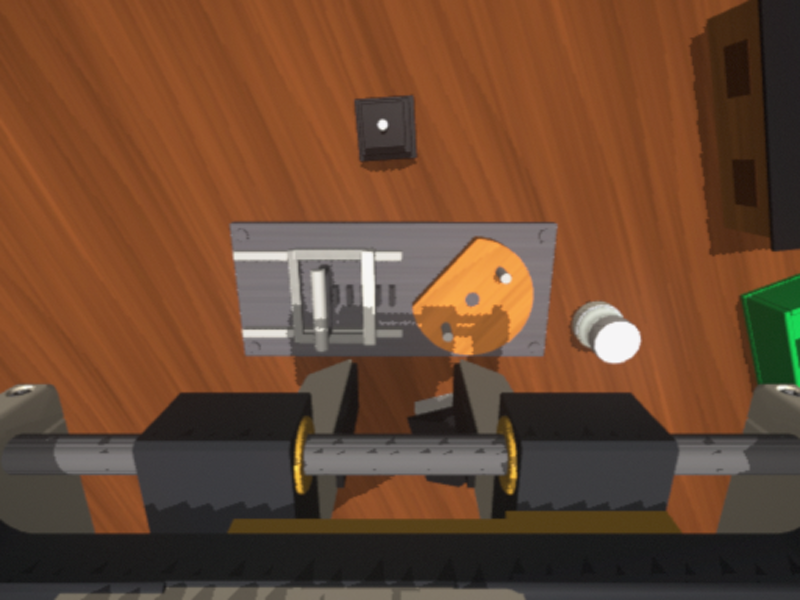

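The wrist view (800x600) shows the jig corners at (231,222), (556,223), (545,356) and (247,355), pins at (505,279) and (447,336), the spindle at (472,299), and the rod from (318,270) to (321,348).

```bash
python3 - <<'E'
from h import *
d=np.load("w1.npz"); c=(d['K'],d['R'],d['t']); f=lambda u,v,z: ray(c,(u/1.5625-.2,v/1.5625-.2),z)
C=[f(231,222,.01),f(556,223,.01),f(545,356,.01),f(247,355,.01)]
print("jig corners",[toj(p).round(1) for p in C])
for n,u,v,z in [("pinR",505,279,.051),("pinL",447,334,.051),("spin",472,299,.027),("fl1",478,238,.027),("fl2",413,304,.027),("rod1",318,270,.061),("rod2",321,348,.061),("barf1",375,250,.03),("barf2",375,344,.03),("tower",383,124,.071),("jar",617,342,.05)]: print(n,toj(f(u,v,z)).round(1))
E
```

```text
jig corners [array([141.7, -61.2,  10. ]), array([-124.7,  -59.5,   10. ]), array([-126.7,   59.7,   10. ]), array([141.8,  57.7,  10. ])]
pinR [-76.6 -23.2  51. ]
pinL [-33.7  21.6  51. ]
spin [-55.9   0.2  27. ]
fl1 [-58.5 -50.3  27. ]
fl2 [-7.3  4.4 27. ]
rod1 [ 62.9 -33.1  61. ]
rod2 [64.5 28.9 61. ]
barf1 [ 22.9 -41.6  30. ]
barf2 [24.9 38.9 30. ]
tower [  13.1 -131.8   71. ]
jar [-169.5   29.3   50. ]
```

Emit:
jog_arm(
  moves=[
    {"fingers":0.2,"xyz":[-2.8,2.1,0],"angular":[0,0,0]},
    {"fingers":0.2,"xyz":[-5.6,4.3,2],"angular":[0,0,0]},
    {"fingers":0.2,"xyz":[-5.6,4.3,6],"angular":[0,0,0]},
    {"fingers":0.2,"xyz":[-5.6,4.3,10],"angular":[0,0,0]},
    {"fingers":0.2,"xyz":[-5.6,4.3,13.5],"angular":[0,0,0]},
    {"fingers":0.2,"xyz":[-5.6,4.3,15.5],"angular":[0,0,0]},
    {"fingers":0.2,"xyz":[-5.6,4.3,16.7],"angular":[0,0,0]},
    {"fingers":0.2,"xyz":[-5.6,4.3,16.7],"angular":[0,0,0]},
    {"fingers":0.2,"xyz":[-5.6,4.3,16.7],"angular":[0,0,0]},
  ],
)

```text
clock: 3.02
position: [0.5891, -0.0861, 0.0538]
ee_rot: [2.612, 1.743, 0.002]
force: [0.7, 0.3, 0.1]
width: 0.406
```

```bash
python3 -c "
from h import *
delta(-70,27,52)"
```

```text
t 3.025 jig pos [-44.31  26.55  53.8 ] F [0.7 0.3 0.1] w 37.4
xyz cm [-0.043  2.569  0.184] ang [ 0.0015 -0.0002 -0.001 ]
```

Emit:
jog_arm(
  moves=[
    {"fingers":0.2,"xyz":[0,0.3,0.2],"angular":[0,0,0]},
    {"fingers":0.2,"xyz":[0,0.6,0.2],"angular":[0,0,0]},
    {"fingers":0.2,"xyz":[0,0.9,0.2],"angular":[0,0,0]},
    {"fingers":0.2,"xyz":[0,1.2,0.2],"angular":[0,0,0]},
    {"fingers":0.2,"xyz":[0,1.5,0.2],"angular":[0,0,0]},
    {"fingers":0.2,"xyz":[0,1.75,0.2],"angular":[0,0,0]},
    {"fingers":0.2,"xyz":[0,2.0,0.2],"angular":[0,0,0]},
    {"fingers":0.2,"xyz":[0,2.25,0.2],"angular":[0,0,0]},
    {"fingers":0.2,"xyz":[0,2.4,0.2],"angular":[0,0,0]},
    {"fingers":0.2,"xyz":[0,2.5,0.2],"angular":[0,0,0]},
    {"fingers":0.2,"xyz":[0,2.6,0.2],"angular":[0,0,0]},
    {"fingers":0.2,"xyz":[0,2.6,0.2],"angular":[0,0,0]},
  ],
)

```text
clock: 4.53
position: [0.6126, -0.0956, 0.0508]
ee_rot: [2.612, 1.745, -0.0]
force: [-1.4, -0.5, -0.3]
width: 0.402
```

```bash
python3 - <<'E'
from h import *
delta(-70,27,52)
im=cv2.cvtColor(imaging.get_image("scene"),cv2.COLOR_RGB2BGR)
cv2.imwrite("pics/s2.png",cv2.resize(im[130:310,100:320],None,fx=3.5,fy=3.3,interpolation=cv2.INTER_CUBIC))
E
```

```text
t 4.525 jig pos [-69.67  26.39  50.83] F [-1.4 -0.5 -0.3] w 37.0
xyz cm [-0.061  0.033 -0.117] ang [ 0.0001  0.0001 -0.0003]
```

View pics/s2.png

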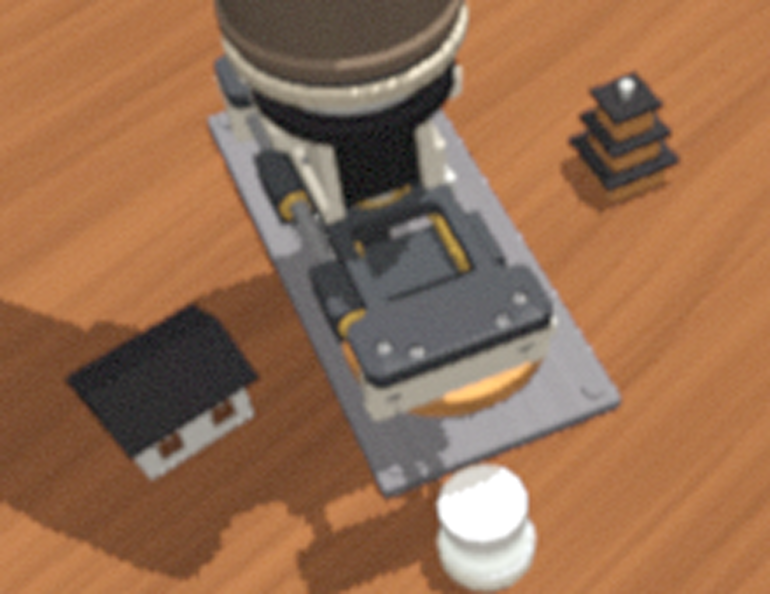

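The gripper hides the base in this view; the surrounding models are still standing. I'll back off, rise and look with the wrist camera.

Emit:
jog_arm(
  moves=[
    {"fingers":0.2,"xyz":[0,-0.4,0],"angular":[0,0,0]},
    {"fingers":0.2,"xyz":[0,-0.6,-1],"angular":[0,0,0]},
    {"fingers":0.2,"xyz":[0,-0.6,-4],"angular":[0,0,0]},
    {"fingers":0.2,"xyz":[1,-1.5,-8],"angular":[0,0,0]},
    {"fingers":0.2,"xyz":[3,-4,-12],"angular":[0,0,0]},
    {"fingers":0.2,"xyz":[5.7,-7,-15],"angular":[0,0,0]},
    {"fingers":0.2,"xyz":[5.7,-7,-16],"angular":[0,0,0]},
    {"fingers":0.2,"xyz":[5.7,-7,-16],"angular":[0,0,0]},
    {"fingers":0.2,"xyz":[5.7,-7,-16],"angular":[0,0,0]},
  ],
)

```text
clock: 5.7
position: [0.5694, -0.0175, 0.2099]
ee_rot: [-2.614, -1.743, 0.002]
force: [-0.5, 0.0, 0.2]
width: 0.399
```

```bash
python3 - <<'E'
from h import *
delta(64,0,140)
im=cv2.cvtColor(imaging.get_image("wrist"),cv2.COLOR_RGB2BGR); cv2.imwrite("pics/w2.png",im)
c=cam("wrist"); np.savez("w2.npz",K=c[0],R=c[1],t=c[2])
cv2.imwrite("pics/w2b.png",cv2.resize(im[120:260,120:400],(800,400),interpolation=cv2.INTER_CUBIC))
E
```

```text
t 5.7 jig pos [ 7.0000e-02 -2.9280e+01  2.0993e+02] F [-0.5  0.   0.2] w 36.7
xyz cm [-2.934 -6.38   7.003] ang [-0.001   0.0011 -0.0021]
```

View pics/w2b.png

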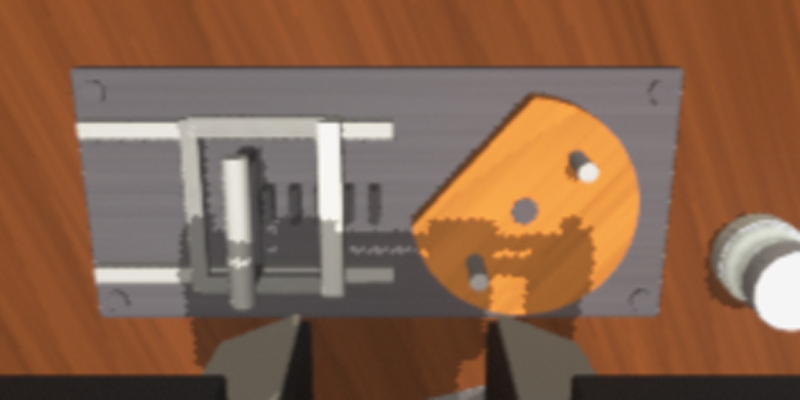

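The base doesn't look turned: the pins are still diagonal, at crop (588,172) and (478,281). I'll quantify that and check where the fingertips project.

```bash
python3 - <<'E'
from h import *
d=np.load("w2.npz"); c=(d['K'],d['R'],d['t']); f=lambda u,v,z: ray(c,(u*.35+120-.3,v*.35+120-.3),z)
for n,u,v,z in [("pinR",589,172,.051),("pinL",478,282,.051),("spin",525,210,.027),("fl1",530,93,.027),("fl2",413,225,.027)]: print(n,toj(f(u,v,z)).round(1))
s=arm.observe(); Rm=R.from_rotvec(s['ee_rot'])
for y in (-.0183,.0183):
    q=px(c,s['position']+Rm.apply([0.0095,y,.017])); print("tip crop px",(q-120)/.35, "tcp-level",(px(c,s['position']+Rm.apply([0.0095,y,0]))-120)/.35)
E
```

```text
pinR [-77.  -25.1  51. ]
pinL [-33.5  22.8  51. ]
spin [-55.7  -1.3  27. ]
fl1 [-55.5 -53.   27. ]
fl2 [-6.4  5.5 27. ]
tip crop px [318.95221919 273.68309001] tcp-level [312.01270071 303.38274157]
tip crop px [473.65921876 273.41757669] tcp-level [480.58616978 303.08834745]
```

```bash
python3 - <<'E'
from h import *
im=cv2.imread("pics/w2.png")
im=cv2.convertScaleAbs(im,alpha=1.8,beta=20)
cv2.imwrite("pics/w2c.png",cv2.resize(im[180:384,130:390],None,fx=3,fy=2.9,interpolation=cv2.INTER_CUBIC))
E
```

```text
(no output)
```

View pics/w2c.png

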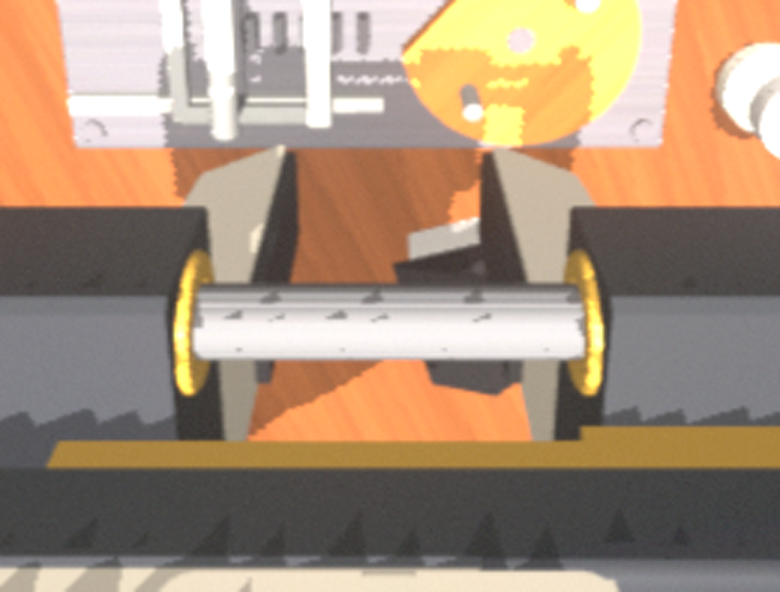

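The finger-edge pixels settle it. The tip edge projects to about (229,232) px, which puts the real fingertips about 8 mm *behind* the reported TCP, not 17 mm ahead of it. The pad gap agrees independently (36.6 mm against 36.7 mm). So the first push passed above the pin. I'll redo it about 25 mm lower, descending under force checks.

Emit:
jog_arm(
  moves=[
    {"fingers":0.2,"xyz":[-2.8,2.1,0],"angular":[0,0,0]},
    {"fingers":0.2,"xyz":[-5.6,4.3,3],"angular":[0,0,0]},
    {"fingers":0.2,"xyz":[-5.6,4.3,8],"angular":[0,0,0]},
    {"fingers":0.2,"xyz":[-5.6,4.3,12],"angular":[0,0,0]},
    {"fingers":0.2,"xyz":[-5.6,4.3,15],"angular":[0,0,0]},
    {"fingers":0.2,"xyz":[-5.6,4.3,16],"angular":[0,0,0]},
    {"fingers":0.2,"xyz":[-5.6,4.3,16.3],"angular":[0,0,0]},
    {"fingers":0.2,"xyz":[-5.6,4.3,16.6],"angular":[0,0,0]},
    {"fingers":0.2,"xyz":[-5.6,4.3,16.8],"angular":[0,0,0]},
    {"fingers":0.2,"xyz":[-5.6,4.3,16.8],"angular":[0,0,0]},
  ],
)

```text
clock: 7.0
position: [0.5882, -0.0844, 0.0433]
ee_rot: [2.612, 1.744, 0.001]
force: [0.1, 0.3, -0.0]
width: 0.402
```

Emit:
jog_arm(
  moves=[
    {"fingers":0.2,"xyz":[0,0,0.3],"angular":[0,0,0]},
    {"fingers":0.2,"xyz":[0,0,0.5],"angular":[0,0,0]},
    {"fingers":0.2,"xyz":[0,0,0.5],"angular":[0,0,0]},
  ],
)

```text
clock: 7.38
position: [0.5878, -0.0843, 0.0376]
ee_rot: [-2.612, -1.745, 0.001]
force: [-0.7, 0.1, 0.0]
width: 0.4
```

Emit:
jog_arm(
  moves=[
    {"fingers":0.2,"xyz":[0,0,0.3],"angular":[0,0,0]},
    {"fingers":0.2,"xyz":[0,0,0.5],"angular":[0,0,0]},
    {"fingers":0.2,"xyz":[0,0,0.5],"angular":[0,0,0]},
  ],
)

```text
clock: 7.75
position: [0.5878, -0.0843, 0.0326]
ee_rot: [-2.612, -1.745, 0.001]
force: [0.4, 0.8, -0.2]
width: 0.399
```

```bash
python3 -c "
from h import *
delta(-70,27,28)"
```

```text
t 7.75 jig pos [-42.45  25.42  32.57] F [ 0.4  0.8 -0.2] w 36.7
xyz cm [-0.157  2.756  0.456] ang [-0.0004  0.0001 -0.0004]
```

Emit:
jog_arm(
  moves=[
    {"fingers":0.2,"xyz":[-0.15,0,0.4],"angular":[0,0,0]},
    {"fingers":0.2,"xyz":[-0.15,0.3,0.4],"angular":[0,0,0]},
    {"fingers":0.2,"xyz":[-0.15,0.6,0.4],"angular":[0,0,0]},
    {"fingers":0.2,"xyz":[-0.15,0.9,0.4],"angular":[0,0,0]},
    {"fingers":0.2,"xyz":[-0.15,1.2,0.4],"angular":[0,0,0]},
    {"fingers":0.2,"xyz":[-0.15,1.5,0.4],"angular":[0,0,0]},
  ],
)

```text
clock: 8.5
position: [0.5998, -0.0922, 0.0283]
ee_rot: [-2.612, -1.744, 0.005]
force: [-5.1, -0.7, 0.6]
width: 0.402
```

Emit:
jog_arm(
  moves=[
    {"fingers":0.2,"xyz":[0,0.25,0],"angular":[0,0,0]},
    {"fingers":0.2,"xyz":[0,0.5,0],"angular":[0,0,0]},
    {"fingers":0.2,"xyz":[0,0.75,0],"angular":[0,0,0]},
    {"fingers":0.2,"xyz":[0,0.95,0],"angular":[0,0,0]},
    {"fingers":0.2,"xyz":[0,1.1,0],"angular":[0,0,0]},
    {"fingers":0.2,"xyz":[0,1.2,0],"angular":[0,0,0]},
    {"fingers":0.2,"xyz":[0,1.25,0],"angular":[0,0,0]},
    {"fingers":0.2,"xyz":[0,1.25,0],"angular":[0,0,0]},
  ],
)

```text
clock: 9.5
position: [0.613, -0.0962, 0.0289]
ee_rot: [2.612, 1.745, 0.001]
force: [-1.6, -0.1, 0.5]
width: 0.4
```

```bash
python3 -c "
from h import *
delta(-70,27,28)"
```

```text
t 9.5 jig pos [-70.3   26.74  28.92] F [-1.6 -0.1  0.5] w 36.8
xyz cm [-0.026 -0.031  0.092] ang [ 0.0004 -0.0002 -0.0004]
```

There was contact this time. I'll back off and check with the wrist camera.

Emit:
jog_arm(
  moves=[
    {"fingers":0.2,"xyz":[0,-0.5,0],"angular":[0,0,0]},
    {"fingers":0.2,"xyz":[0,-0.8,-1],"angular":[0,0,0]},
    {"fingers":0.2,"xyz":[0,-0.8,-4],"angular":[0,0,0]},
    {"fingers":0.2,"xyz":[1,-1.5,-8],"angular":[0,0,0]},
    {"fingers":0.2,"xyz":[3,-4,-12],"angular":[0,0,0]},
    {"fingers":0.2,"xyz":[5.7,-7,-16],"angular":[0,0,0]},
    {"fingers":0.2,"xyz":[5.7,-7,-18],"angular":[0,0,0]},
    {"fingers":0.2,"xyz":[5.7,-7,-18],"angular":[0,0,0]},
    {"fingers":0.2,"xyz":[5.7,-7,-18],"angular":[0,0,0]},
  ],
)

```text
clock: 10.62
position: [0.5696, -0.0174, 0.2082]
ee_rot: [-2.613, -1.744, 0.001]
force: [0.5, 0.4, 0.9]
width: 0.402
```

```bash
python3 - <<'E'
from h import *
delta(64,0,100)
im=cv2.cvtColor(imaging.get_image("wrist"),cv2.COLOR_RGB2BGR); cv2.imwrite("pics/w3.png",im)
c=cam("wrist"); np.savez("w3.npz",K=c[0],R=c[1],t=c[2])
cv2.imwrite("pics/w3b.png",cv2.resize(im[120:260,120:400],(800,400),interpolation=cv2.INTER_CUBIC))
E
```

```text
t 10.625 jig pos [-4.0000e-02 -2.9440e+01  2.0822e+02] F [0.5 0.4 0.9] w 37.0
xyz cm [-2.944 -6.395 10.827] ang [-0.0005  0.0007 -0.0011]
```

View pics/w3b.png

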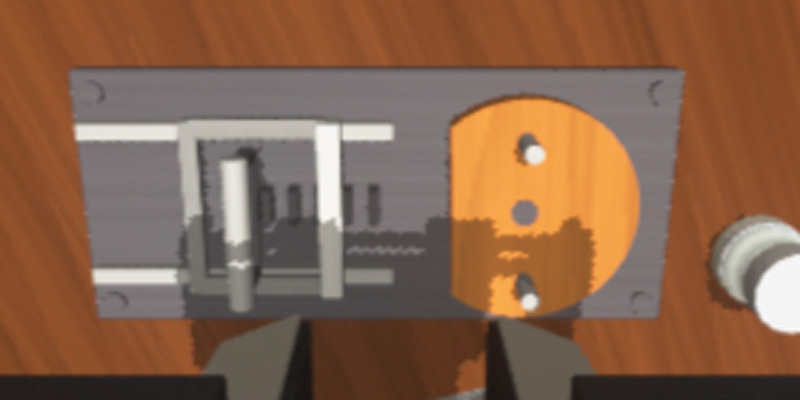

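The base is turned now: pins at (535,155) and (529,300), with the flat vertical at x≈451 facing the bar. I'll quantify the angle and locate the rod.

```bash
python3 - <<'E'
from h import *
d=np.load("w3.npz"); c=(d['K'],d['R'],d['t']); f=lambda u,v,z: toj(ray(c,(u*.35+120-.3,v*.35+120-.3),z))
a,b=f(535,155,.051),f(529,300,.051); print(a,b,"pins ang err",np.degrees(np.arctan2((a-b)[0],-(a-b)[1])))
a,b=f(451,123,.027),f(451,298,.027); print(a,b,"flat ang",np.degrees(np.arctan2((a-b)[0],-(a-b)[1])))
for n,u,v,z in [("jigc",70,68,.01),("jigc",684,69,.01),("jigc",658,318,.01),("jigc",98,318,.01),("rod",236,158,.061),("rod",240,310,.061),("bar",341,124,.03),("bar",342,297,.03)]: print(n,f(u,v,z))
E
```

```text
[-54.65006253 -32.72602406  51.        ] [-55.17660926  30.24294803  51.        ] pins ang err 0.4790963166982166
[-22.46289544 -40.73142513  27.        ] [-23.84600197  39.87065511  27.        ] flat ang 0.983081202962256
jigc [142.58961369 -61.88134773  10.        ]
jigc [-124.52325286  -60.76968322   10.        ]
jigc [-124.46030746   58.09135306   10.        ]
jigc [144.12770046  57.40803344  10.        ]
rod [ 62.64128256 -34.33227825  61.        ]
rod [65.0690921  29.95553655 61.        ]
bar [ 23.89492566 -41.05258591  30.        ]
bar [25.34267054 37.92829443 30.        ]
```

The base is squared to within 1°. Now the rod: its centre is at about jig (64, -1), so I'll come down over it with the jaws along jig x.

Emit:
jog_arm(
  moves=[
    {"fingers":0.2,"xyz":[-1.4,-3.2,2],"angular":[0,0,0]},
    {"fingers":0.2,"xyz":[-2.85,-6.4,5],"angular":[0,0,0]},
    {"fingers":0.2,"xyz":[-2.85,-6.4,10],"angular":[0,0,0]},
    {"fingers":0.2,"xyz":[-2.85,-6.4,13],"angular":[0,0,0]},
    {"fingers":0.2,"xyz":[-2.85,-6.4,14],"angular":[0,0,0]},
    {"fingers":0.2,"xyz":[-2.85,-6.4,15],"angular":[0,0,0]},
    {"fingers":0.2,"xyz":[-2.85,-6.4,16],"angular":[0,0,0]},
    {"fingers":0.2,"xyz":[-2.85,-6.4,17],"angular":[0,0,0]},
    {"fingers":0.2,"xyz":[-2.85,-6.4,17.5],"angular":[0,0,0]},
    {"fingers":0.2,"xyz":[-2.85,-6.4,17.5],"angular":[0,0,0]},
    {"fingers":0.2,"xyz":[-2.85,-6.4,17.5],"angular":[0,0,0]},
  ],
)

```text
clock: 12.05
position: [0.5002, -0.0186, 0.0341]
ee_rot: [2.612, 1.745, 0.001]
force: [0.4, 0.6, -0.0]
width: 0.401
```

```bash
python3 -c "
from h import *
delta(64,-1,33)"
```

```text
t 12.05 jig pos [63.65 -1.79 34.1 ] F [ 0.4  0.6 -0. ] w 36.9
xyz cm [-0.079 -0.035  0.11 ] ang [ 0.0005 -0.0002 -0.0004]
```

Emit:
jog_arm(
  moves=[
    {"fingers":0.5,"xyz":[0,0,0.1],"angular":[0,0,0]},
    {"fingers":0.75,"xyz":[0,0,0.1],"angular":[0,0,0]},
    {"fingers":1,"xyz":[0,0,0.1],"angular":[0,0,0]},
    {"fingers":1,"xyz":[0,0,0.1],"angular":[0,0,0]},
    {"fingers":1,"xyz":[0,0,0.1],"angular":[0,0,0]},
    {"fingers":1,"xyz":[0,0,0.1],"angular":[0,0,0]},
  ],
  grip_force=30,
)

```text
clock: 12.8
position: [0.4991, -0.0183, 0.0327]
ee_rot: [-2.612, -1.745, 0.002]
force: [-5.1, 1.8, 3.8]
width: 0.111
```

```bash
python3 -c "
from h import *
delta(64,-1,33)"
```

```text
t 12.8 jig pos [64.76 -1.6  32.73] F [-5.1  1.8  3.8] w 10.2
xyz cm [-0.06   0.076 -0.027] ang [-0.0013  0.0005 -0.0001]
```

The jaws hold the rod (opening 10.2 mm). Now I'll lift 14 mm.

Emit:
jog_arm(
  moves=[
    {"fingers":1,"xyz":[0,-0.1,-0.2],"angular":[0,0,0]},
    {"fingers":1,"xyz":[0,-0.1,-0.5],"angular":[0,0,0]},
    {"fingers":1,"xyz":[0,-0.1,-0.8],"angular":[0,0,0]},
    {"fingers":1,"xyz":[0,-0.1,-1.1],"angular":[0,0,0]},
    {"fingers":1,"xyz":[0,-0.1,-1.4],"angular":[0,0,0]},
    {"fingers":1,"xyz":[0,-0.1,-1.4],"angular":[0,0,0]},
    {"fingers":1,"xyz":[0,-0.1,-1.4],"angular":[0,0,0]},
  ],
)

```text
clock: 13.68
position: [0.4992, -0.0183, 0.0468]
ee_rot: [2.612, 1.745, 0.0]
force: [0.6, -0.1, -5.2]
width: 0.109
```

```bash
python3 -c "
from h import *
delta(16.8,-1,47)"
```

```text
t 13.675 jig pos [64.68 -1.64 46.82] F [ 0.6 -0.1 -5.2] w 10.0
xyz cm [-0.061  4.788 -0.017] ang [ 0.0003 -0.     -0.0005]
```

The rod is up 14 mm with 5.2 N pulling down, as expected. Next I'll slide the carriage along jig -x (tool +y).

Emit:
jog_arm(
  moves=[
    {"fingers":1,"xyz":[0,0.3,0],"angular":[0,0,0]},
    {"fingers":1,"xyz":[0,0.8,0],"angular":[0,0,0]},
    {"fingers":1,"xyz":[0,1.3,0],"angular":[0,0,0]},
    {"fingers":1,"xyz":[0,1.8,0],"angular":[0,0,0]},
    {"fingers":1,"xyz":[0,2.3,0],"angular":[0,0,0]},
    {"fingers":1,"xyz":[0,2.8,0],"angular":[0,0,0]},
    {"fingers":1,"xyz":[0,3.3,0],"angular":[0,0,0]},
    {"fingers":1,"xyz":[0,3.7,0],"angular":[0,0,0]},
    {"fingers":1,"xyz":[0,4.1,0],"angular":[0,0,0]},
    {"fingers":1,"xyz":[0,4.4,0],"angular":[0,0,0]},
    {"fingers":1,"xyz":[0,4.5,0],"angular":[0,0,0]},
    {"fingers":1,"xyz":[0,4.5,0],"angular":[0,0,0]},
  ],
)

```text
clock: 15.18
position: [0.5408, -0.0356, 0.0469]
ee_rot: [2.612, 1.745, 0.0]
force: [0.2, 0.1, -5.5]
width: 0.108
```

Emit:
jog_arm(
  moves=[
    {"fingers":1,"xyz":[0,0.1,0],"angular":[0,0,0]},
    {"fingers":1,"xyz":[0,0.2,0],"angular":[0,0,0]},
    {"fingers":1,"xyz":[0,0.3,0],"angular":[0,0,0]},
    {"fingers":1,"xyz":[0,0.3,0],"angular":[0,0,0]},
  ],
)

```text
clock: 15.68
position: [0.5427, -0.0365, 0.0466]
ee_rot: [-2.612, -1.745, 0.002]
force: [-3.1, 0.2, -5.1]
width: 0.108
```

```bash
python3 -c "
from h import *
delta(16.7,-1,47)"
```

```text
t 15.675 jig pos [17.5  -1.57 46.59] F [-3.1  0.2 -5.1] w 9.9
xyz cm [-0.057  0.08  -0.041] ang [-0.0011  0.0004 -0.0002]
```

It has travelled 47.2 mm with 2.9 N of contact, so the bar is starting to meet the flat. I'll press slightly further to take out the last fraction of a degree.

Emit:
jog_arm(
  moves=[
    {"fingers":1,"xyz":[0,0.1,0],"angular":[0,0,0]},
    {"fingers":1,"xyz":[0,0.15,0],"angular":[0,0,0]},
    {"fingers":1,"xyz":[0,0.15,0],"angular":[0,0,0]},
    {"fingers":1,"xyz":[0,0.15,0],"angular":[0,0,0]},
  ],
)

```text
clock: 16.18
position: [0.5434, -0.0368, 0.0464]
ee_rot: [-2.611, -1.745, 0.003]
force: [-4.9, 2.7, -4.9]
width: 0.108
```

```bash
python3 -c "
from h import *
delta(16.7,-1,47)"
```

```text
t 16.175 jig pos [16.73 -1.55 46.38] F [-4.9  2.7 -4.9] w 10.0
xyz cm [-0.055  0.003 -0.062] ang [-0.0023  0.0007  0.0001]
```

Travel is 47.95 mm, at the last notch. I'll lower the bar part-way and open.

Emit:
jog_arm(
  moves=[
    {"fingers":1,"xyz":[0,0,0.3],"angular":[0,0,0]},
    {"fingers":1,"xyz":[0,0,0.6],"angular":[0,0,0]},
    {"fingers":1,"xyz":[0,0,0.9],"angular":[0,0,0]},
    {"fingers":1,"xyz":[0,0,0.9],"angular":[0,0,0]},
    {"fingers":0.6,"xyz":[0,0,0.9],"angular":[0,0,0]},
    {"fingers":0.2,"xyz":[0,0,0.9],"angular":[0,0,0]},
    {"fingers":0.2,"xyz":[0,0,0.9],"angular":[0,0,0]},
    {"fingers":0.2,"xyz":[0,0,0.9],"angular":[0,0,0]},
  ],
)

```text
clock: 17.18
position: [0.5453, -0.0373, 0.0381]
ee_rot: [2.612, 1.744, 0.001]
force: [0.5, 0.5, 0.0]
width: 0.396
```

Emit:
jog_arm(
  moves=[
    {"fingers":0.2,"xyz":[0,0,-2],"angular":[0,0,0]},
    {"fingers":0.2,"xyz":[0,0,-5],"angular":[0,0,0]},
    {"fingers":0.2,"xyz":[0,0,-9],"angular":[0,0,0]},
    {"fingers":0.2,"xyz":[1,0.5,-13],"angular":[0,0,0]},
    {"fingers":0.2,"xyz":[2.7,1.5,-17],"angular":[0,0,0]},
    {"fingers":0.2,"xyz":[2.7,1.5,-17],"angular":[0,0,0]},
    {"fingers":0.2,"xyz":[2.7,1.5,-17],"angular":[0,0,0]},
  ],
)

```text
clock: 18.05
position: [0.5684, -0.0183, 0.2072]
ee_rot: [-2.613, -1.745, 0.001]
force: [0.2, -0.1, -0.8]
width: 0.398
```

```bash
python3 - <<'E'
from h import *
delta(0,-30,208)
im=cv2.cvtColor(imaging.get_image("wrist"),cv2.COLOR_RGB2BGR); cv2.imwrite("pics/w4.png",im)
c=cam("wrist"); np.savez("w4.npz",K=c[0],R=c[1],t=c[2])
cv2.imwrite("pics/w4b.png",cv2.resize(im[60:260,120:400],(800,571),interpolation=cv2.INTER_CUBIC))
E
```

```text
t 18.05 jig pos [  0.7  -28.14 207.23] F [ 0.2 -0.1 -0.8] w 36.6
xyz cm [ 0.186  0.07  -0.077] ang [-0.0005  0.0007 -0.0004]
```

View pics/w4b.png

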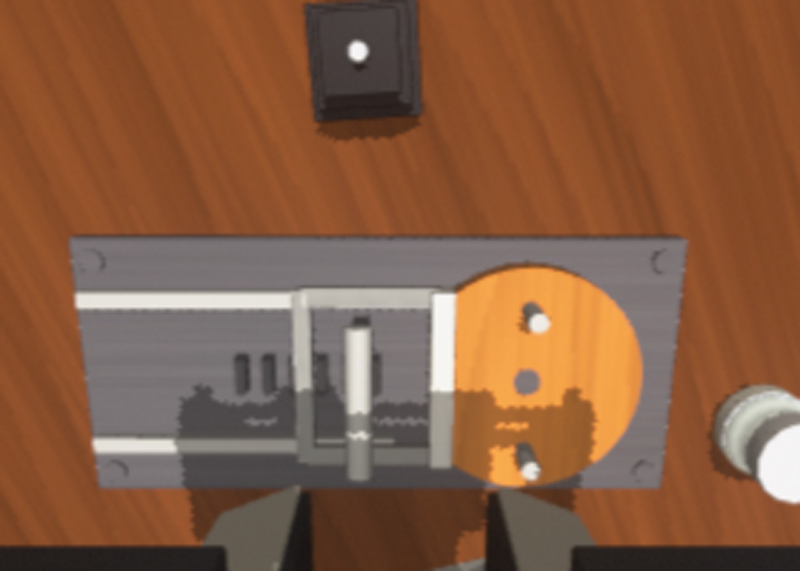

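The bar (right edge x≈455) lies flush along the flat, with no wedge visible, and the rod is down at (357,400). I'll move the arm clear to check the rod height and the models from the fixed cameras.

Emit:
jog_arm(
  moves=[
    {"fingers":0.2,"xyz":[0,0,-4],"angular":[0,0,0]},
    {"fingers":0.2,"xyz":[-5,0,-6],"angular":[0,0,0]},
    {"fingers":0.2,"xyz":[-10,0,-6],"angular":[0,0,0]},
    {"fingers":0.2,"xyz":[-15,0,-6],"angular":[0,0,0]},
    {"fingers":0.2,"xyz":[-20,0,-6],"angular":[0,0,0]},
    {"fingers":0.2,"xyz":[-25,0,-6],"angular":[0,0,0]},
    {"fingers":0.2,"xyz":[-30,0,-6],"angular":[0,0,0]},
    {"fingers":0.2,"xyz":[-35,0,-6],"angular":[0,0,0]},
    {"fingers":0.2,"xyz":[-40,0,-6],"angular":[0,0,0]},
    {"fingers":0.2,"xyz":[-40,0,-6],"angular":[0,0,0]},
    {"fingers":0.2,"xyz":[-40,0,-6],"angular":[0,0,0]},
  ],
)

```text
clock: 19.48
position: [0.4152, -0.3868, 0.2667]
ee_rot: [-2.611, -1.743, 0.0]
force: [-0.8, 0.8, -0.7]
width: 0.404
```

```bash
python3 - <<'E'
from h import *
print(arm.observe()['position'],arm.observe()['force'])
b=cv2.cvtColor(imaging.get_image("scene"),cv2.COLOR_RGB2BGR); cv2.imwrite("pics/s5.png",b)
t=cv2.cvtColor(imaging.get_image("top"),cv2.COLOR_RGB2BGR); cv2.imwrite("pics/t5.png",t)
a=cv2.imread("pics/scene0.png"); t0=cv2.imread("pics/top0.png")
r=lambda m:cv2.resize(m,(400,300),interpolation=cv2.INTER_CUBIC)
sa=r(a[140:260,150:310]); sb=r(b[140:260,150:310]); ta=r(t0[140:290,200:400]); tb=r(t[140:290,200:400])
cv2.imwrite("pics/cmp.png",np.vstack([np.hstack([sa,sb]),np.hstack([ta,tb])]))
# predicted scene crop px for rod ends, down vs 5 mm up, before/after
c=cam("scene")
for x,n in ((64.5,"before"),(16.5,"after")):
    for z in (56,61): print(n,z,[((px(c,w(x,y,z))-[150,140])*2.5).round(1) for y in (-33,31)])
E
```

```text
[ 0.41518792 -0.38684376  0.26668481] [-0.83896776  0.79758792 -0.65784824]
before 56 [array([164.4,  49.9]), array([79.6, 78.9])]
before 61 [array([163.8,  45. ]), array([78.5, 74.1])]
after 56 [array([190.3,  95.2]), array([102.8, 126.4])]
after 61 [array([189.8,  90.4]), array([101.9, 121.6])]
```

View pics/cmp.png

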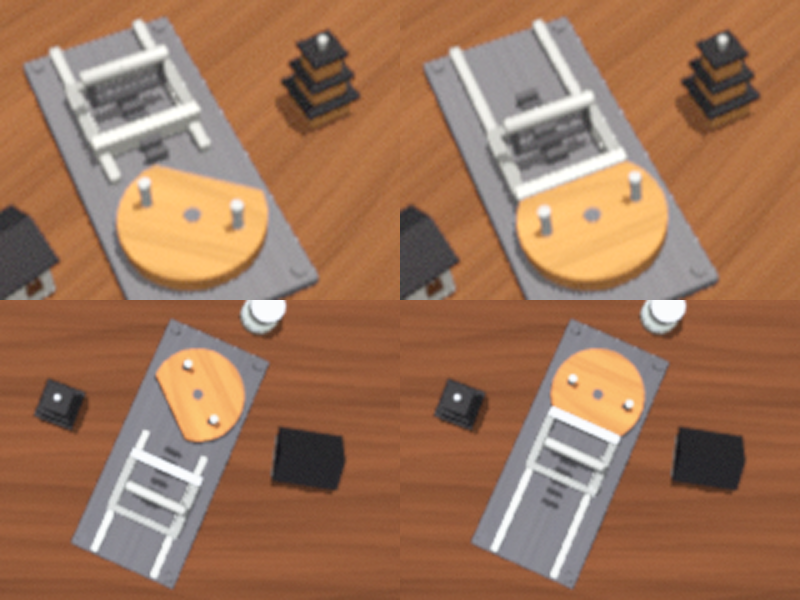

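In the before/after comparison the bar is flush on the flat, and the tower, house and jar look unmoved. The rod's midpoint is at (148,110.5), against a predicted (146.5,110.8) for fully down and about 106 for 5 mm up, so it is seated.

```bash
python3 -c "
from cell import job
print(job.sign_off())"
```

```text
the job is handed in; nothing more can be done
None
```

The job is done and handed in at about 19.6 s of the 61 s allowed. The base is squared, and the carriage is closed on it and locked in the last notch. I turned the base about 42° by pushing one pin with a fingertip. I then lifted the release bar 14 mm, slid the carriage up to the base with the bar held up, and let go.

**First push missed:** the fingertips turned out to sit about 8 mm behind the reported TCP, not 17 mm ahead of it as stated. The first push therefore passed above the pin without touching it. I measured this in the wrist image and repeated the push about 25 mm lower, which worked.

**Last checks:**
- **Squareness:** before closing, the base was within about 1° of square (0.5° by the pins, 1.0° by the flat). Afterwards the bar looks flush along the flat, with no wedge of a gap.
- **Carriage travel:** it reached 47.95 mm against the 48 mm notch, with about 5.6 N of contact before I let go.
- **Release bar:** its rod shows in the scene image within about 0.3 crop pixels in height of where fully down should be; 5 mm up would shift it by about 5 pixels. This is an image measurement, not a direct reading.
- **Models and jar:** the tower, house and jar look unmoved in the before and after pictures.
- **Arm:** it is clear of everything, with only force-sensor noise showing.

Apart from the stated fingertip offset, no checks disagreed.

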